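# Fetch the bit basket out of the wash tank with the hook rod

## Robot

A 6-joint arm with a two-finger parallel gripper is mounted at the origin on a cart in front of the work surface, level with it; the furniture and walls round the work are solid. World frame = base frame: x ahead of the robot, y to its left, z up, the work surface at z = 0. Lengths are in m, angles in rad, forces in N, time in s.
With the tool pointing down it reaches from about 0.375 to 0.975 m from the base axis. Payload 3.8 kg.
Tool frame: the origin (TCP) lies midway between the tips of the shut fingers; the grasp point (between the pads) lies 19 mm behind it; z points along the fingers, y is the line along which they close (so a half turn about z gives the same grasp; the last joint's range is limited). The gripper opens to 85 mm and grips with 20 to 120 N. Pads are 22 mm wide; open, the fingers measure 114 mm over their backs; the gripper's body (76 mm by 85 mm) begins 54 mm behind the grasp point. The pads swing forward as they close: fully open they stand 13 mm farther back than shut.
Start: joints at [1.28, 0.264, 1.604, -0, 1.274, -0.037], TCP at [0.169, 0.653, 0.231] pointing down, gripper open.
Joint ranges: [-2.63, 2.63], [-0.94, 2.18], [0.31, 2.57], [-1.31, 4.45], [0, 2.66], [-2.55, 2.55]. Speed limits (rad/s): [2.57, 2.57, 3.14, 3.14, 3.14, 3.14].

## Interface

Orientations are given as a rotation vector (axis times angle).
In Python, from workcell import status, read_camera, workorder, masks_of gives the robot as it stands.
- The arm moves only by the tool drive_tool, never from a script. Its argument "rows" is a list of rows, each a list of 7 numbers: the turn, a rotation vector about the tool's x, y, z in degrees, then the shift along the tool's x, y, z in m, then the opening, from 0 (shut) to 1 (fully open). In form: [[ax, ay, az, tx, ty, tz, claw], ...]. A call has 1 to 8 rows; each row shifts and turns the commanded pose from where the row before left it, along the tool's axes as they then stand; what a row does not reach is not made up. A row lasts 1/12 s, in which the tool goes at most 41.7 mm and 7.16 degrees, less where a joint would pass 70% of its speed; a pose out of reach is approached as far as the arm can. A call is refused whole if a number of a shift passes 0.0417 or a number of a turn 7.16, either way. A call with a gripper value outside its range is refused whole. The fingers move at their own pace and stop on an object; "force" is the grip in N (left out, the last holds). Time passes only in rows, so rows that do not move let the fingers close. It gives the time, the measured TCP pose, the force, the opening and the grip force at its end, in the units of the state.
- status.read_state(): the state, without advancing time (a new reading comes with each control period).
- read_camera(name): name is "scene" or "top"; returns a dict with "color" (420x560x3 uint8, red, green, blue), "intrinsics" (3x3 intrinsics, pixels), "world_from_camera" (4x4, takes a point from camera to world coordinates). Camera axes: x right, y up, looking along -z (the intrinsics and any distortion apply to the point x, -y, -z); pixel columns grow to the right and rows downward; lengths in m; the calibration is good to about 2 mm. A picture is of the moment at which its call begins. There is no depth.
- workorder.finish_job(): hands the job in; it is judged then, once.
Trained networks look in a picture, given as the dict that the camera call returned (one of the last four; its "shot" number tells which), for a name from the list of things; names that differ only in an ending like _2 or _b are one class to them, and where a whole thing is asked for, a point or a joint stands for the part that bears it (a point fixed in the world has none). Each returns a list of dicts, best first, with "score" (0 to 1); they miss things now and then, are a little off and sometimes report something else, mostly with a low value. They report only what shows in the picture. A call takes as long as a camera call.
- masks_of(picture, name): "mask" (420x560 bool, what is visible of it) and "bbox" ([left, top, right, bottom] in pixels, round what is visible of it).
The state is a dict: "time": time; "q": joint angles; "joint_vel": joint speeds; "joint_torque": joint torques, N m; "tool_pos": TCP position; "tcp_rot": TCP orientation; "wrist_force": force on the tool from outside, world axes, zero at the start; "torque": the same for the moment, N m; "width": opening from 0.0 (shut) to 1.0 (fully open); "grip_force": force on a finger pad.
Only numpy, scipy, OpenCV 4.12 (cv2) and the standard library are available. Lean on these libraries where they do the work, as an engineer would, in place of code of your own. Each camera call takes 0.05 s, during which the arm holds its last target. There are 200 camera calls.

## Task

Take the orange-handled hook rod from its stand and use it to fetch the small basket of router bits that hangs deep in the narrow wash tank: feel it gently off its prongs, out past the brass gate and up. Stand the basket upright in the green drip tray, unhook it, and hang the rod back in the stand's slot. Keep rod and basket upright and force nothing, touch the basket only with the rod, and leave the label roll, sanding block and tape roll alone.

Things in the scene. Friction and masses are not known exactly. Their poses are not given: they have to be found in the camera images.
- hook_rod: Loose hook rod, 0.22 kg, hanging upright in the stand. Origin: shaft axis at the level of the foot's centreline; z up the shaft. Steel shaft 8 mm thick; foot 8 mm thick along +x, ending in an upturned tip (outer end 40 mm from the shaft axis, top 11 mm above the foot's centreline). Round collar 28 mm across at z = 88 to 93 mm.
- rod_grip (a point): Middle of the rod's orange handle, 120 mm above the rod's origin, same axes. Handle 26 mm (x) by 16 mm (y), from 93 to 139 mm above the rod's origin: grip it across y from above.
- stand: Fixed dark steel rod stand; origin under its seat, z up. Fork with top face at z = 110 mm, 6 mm thick, slot 14 mm wide along x, open toward -x (robot's side): tines end at x = -16, slot closed at x = +7 mm. Post at x = 60 mm and more; base plate 8 mm thick, x = -60 to 90 mm. The robot's fingers have free room above the fork.
- stand_seat (a point): Seat on top of the fork, 110 mm above the stand's origin, same axes. The rod hangs here, shaft in the slot, collar lying on the fork (rod origin at z = 22 mm), foot toward +x under the fork. So lift it only a few mm, draw it out at least 62 mm toward -x, then raise; put it back the same way. Hung means within about 10 mm of the seat.
- tank: Fixed narrow wash tank, 140 (x) by 86 (y) by 130 mm high, open at the top, walls 5 mm, floor 6 mm, inside 130 by 76 mm, wall at -x clear. Origin under its centre, z up. Only the basket, two prongs and the brass gate are in it; between y = -23 and 23 mm prongs and gate leave the way free. Rod on basket, rod on tank or basket on tray: 15 N is the most allowed.
- prongs (a point): Between the prong tops, at tank x = 16, y = 0, z = 77 mm, tank's axes. Two steel prongs 6 mm thick at y = +-26 mm run from the tank's +x wall to here; the basket's crossbar lies across them. Before their ends stand the gate's lips, ledges at tank x = 8 to 17 mm. The crossbar's centre must be drawn beyond tank x = 2 mm toward -x before it rises.
- gate_plan (a point): Tank x = 13, y = 0, on the tank's underside: place of the gate in plan; its height varies and is NOT measured. Flat lip tops 4 to 32 mm above the prong tops; keeper fingers over the crossbar, from the +x wall to here, underside always 9.5 mm above the lip tops. Crossbar raised until felt on the keepers, then eased 2 mm down, clears the lips by 1.5 mm.
- basket: Loose black basket with three router bits fixed in it, 0.15 to 0.31 kg. Body 40 (x) by 34 (y) by 36 mm high; origin under its centre, z up. Bail in its y-z plane: legs at y = +-15.5 mm, crossbar 6 mm thick along y, centre at z = 70 mm, to y = +-33 mm. Hangs on the prongs, crossbar at tank x = 26 to 36 mm, its x axis near the tank's.
- arch (a point): Wire centre of the arch in the middle of the basket's crossbar, 76 mm above the basket's origin; the wire is 6 mm thick, the arch spans y = +-10 mm. The rod's foot belongs under it, along x. Free height from the body's rim to the crossbar: 31 mm. Raise it at about 20 mm per s with a force stop of about 7 N, draw it at about 40 mm per s.
- tray: Fixed green drip tray, 130 (x) by 120 (y) by 14 mm high, walls and floor 4 mm thick; origin under its centre, z up.
- label_roll: White label roll, 73 mm across, 50 mm high; loose bystander, origin under its centre.
- sanding_block: Brown sanding block, 62 by 112 by 34 mm; loose bystander, origin under its centre.
- tape_roll: Yellow ring of masking tape, 96 mm across, 25 mm high; loose bystander, origin under its centre.

How it is judged:
By the outcome, as a careful person would: the job done as asked, in the order asked, and still so for the second after the job is handed in, with the robot touching nothing.
It also fails if it takes over 72 s, if anything falls off the work surface, if the arm or the gripper's body presses on something with over 40 N, if the wrist force passes 120 N, or if a joint passes its speed limit or range.

## Working session

There is one attempt and no reset: what is moved stays moved. The work goes in short steps, Python scripts to look and compute and a tool call to move; the robot and the scene stay as the last step left them, time stands still between calls to the robot, and variables do not carry over. Pictures are saved under pics/ and viewed, at most 10 in all, crops included, and the job is handed in when it is done.

Besides the shell and the picture viewer there is one more tool, called after "Request:" as name(argument=value, ...), one argument or row to a line, values as JSON. drive_tool: Moves the arm, as the interface text tells. Its arguments: {"type":"object","properties":{"rows":{"type":"array"},"force":{"type":"number"}},"required":["rows"]}

```bash
mkdir -p pics; cat > h.py <<'E'
import numpy as np, cv2
from workcell import status, read_camera, workorder, masks_of
def ray(p,u,v):
    K=np.array(p["intrinsics"]);T=np.array(p["world_from_camera"])
    d=np.array([(u-K[0,2])/K[0,0],-(v-K[1,2])/K[1,1],-1.])
    return T[:3,3],T[:3,:3]@d
def at_z(p,u,v,z):
    o,d=ray(p,u,v);return o+d*(z-o[2])/d[2]
def proj(p,X):
    K=np.array(p["intrinsics"]);T=np.array(p["world_from_camera"])
    c=(np.atleast_2d(X)-T[:3,3])@T[:3,:3]
    return np.c_[K[0,2]+K[0,0]*c[:,0]/-c[:,2],K[1,2]+K[1,1]*c[:,1]/c[:,2]]
E
cat > a.py <<'E'
from h import *
np.set_printoptions(precision=4,suppress=True)
s=status.read_state();print(s)
for n in("scene","top"):
    p=read_camera(n);print(n,[k for k in p],np.array(p["intrinsics"]).tolist(),np.array(p["world_from_camera"]).round(4).tolist())
    cv2.imwrite(f"pics/{n}0.png",cv2.resize(p["color"][:,:,::-1],None,fx=1.42,fy=1.42,interpolation=cv2.INTER_CUBIC))
    for t in("hook_rod","stand","tank","basket","tray","label_roll","sanding_block","tape_roll","arch"):
        for m in masks_of(p,t)[:2]:
            c=np.argwhere(m["mask"]).mean(0)[::-1];print(t,round(m["score"],2),m["bbox"],c)
E
python3 a.py
```

```text
{'time': 0.0, 'q': array([ 1.2801,  0.2648,  1.6054, -0.    ,  1.2737, -0.0369]), 'joint_vel': array([ 0.0004, -0.0016, -0.0006,  0.0006, -0.0008, -0.0013]), 'joint_torque': array([ -0.    , -51.5115, -36.7315,  -0.    ,   0.0132,  -0.    ]), 'tool_pos': array([0.1693, 0.6527, 0.23  ]), 'tcp_rot': array([-0.3976, -3.116 ,  0.0035]), 'wrist_force': array([ 0.1348,  0.483 , -0.7494]), 'torque': array([ 0.0219, -0.0253,  0.04  ]), 'grip_force': 0.0, 'width': 0.9998774222800472}
scene ['color', 'intrinsics', 'world_from_camera', 'shot'] [[539.5042926372527, 0.0, 284.2822779913929], [0.0, 539.5042926372527, 210.1288353479797], [0.0, 0.0, 1.0]] [[0.6232, 0.4472, -0.6416, -0.1896], [-0.782, 0.344, -0.5198, -0.594], [-0.0118, 0.8256, 0.5641, 0.7563], [0.0, 0.0, 0.0, 1.0]]
hook_rod 0.73 [384.4, 248.9, 400.5, 312.1] [392.3997 276.6684]
stand 0.69 [135.4, 198.0, 206.1, 241.3] [168.8531 216.8982]
stand 0.66 [348.2, 253.7, 436.6, 348.0] [396.0156 306.7   ]
tank 0.67 [187.0, 230.1, 220.2, 267.6] [204.7322 249.2393]
tank 0.55 [260.9, 181.1, 339.3, 265.0] [299.1504 220.4493]
basket 0.2 [367.7, 232.9
[... 502 characters left out ...]
5, -0.0093, -0.0157], [-0.005, 0.1846, 0.9828, 1.2207], [0.0, 0.0, 0.0, 1.0]]
hook_rod 0.53 [383.2, 236.5, 399.8, 249.2] [391.0667 242.12  ]
stand 0.96 [357.0, 207.5, 405.8, 276.9] [379.8707 241.2551]
tank 0.77 [238.6, 165.0, 297.0, 244.4] [265.2958 205.1644]
basket 0.81 [254.7, 181.8, 285.5, 201.8] [268.5994 192.3659]
tray 0.64 [112.1, 227.6, 162.2, 282.0] [137.4936 253.491 ]
label_roll 0.65 [194.9, 258.3, 226.0, 290.4] [209.5831 275.8602]
label_roll 0.63 [382.8, 234.9, 398.9, 249.0] [391.5563 242.0199]
sanding_block 0.88 [322.8, 160.9, 372.8, 193.4] [348.3051 177.0362]
tape_roll 0.95 [166.4, 156.3, 208.8, 195.6] [187.9252 177.0714]
arch 0.55 [254.8, 183.0, 277.3, 202.4] [267.5316 191.9257]
```

View pics/top0.png

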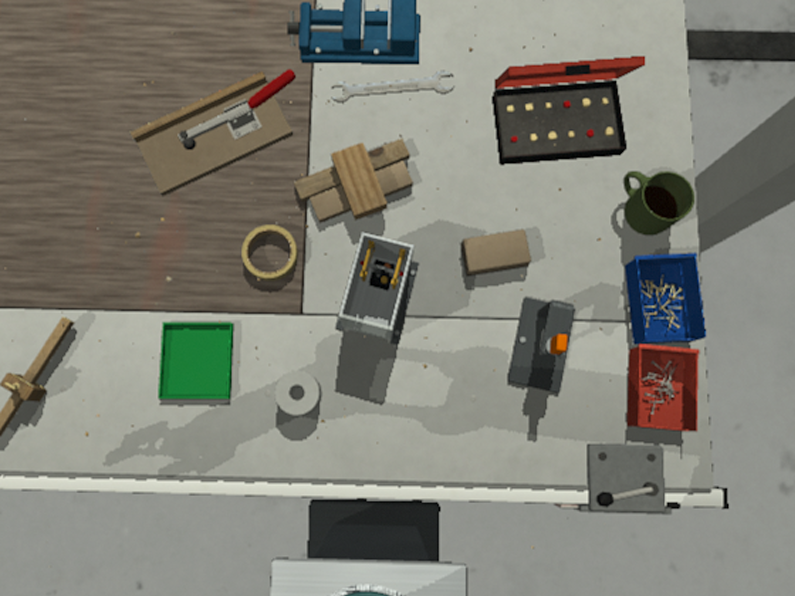

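View pics/scene0.png

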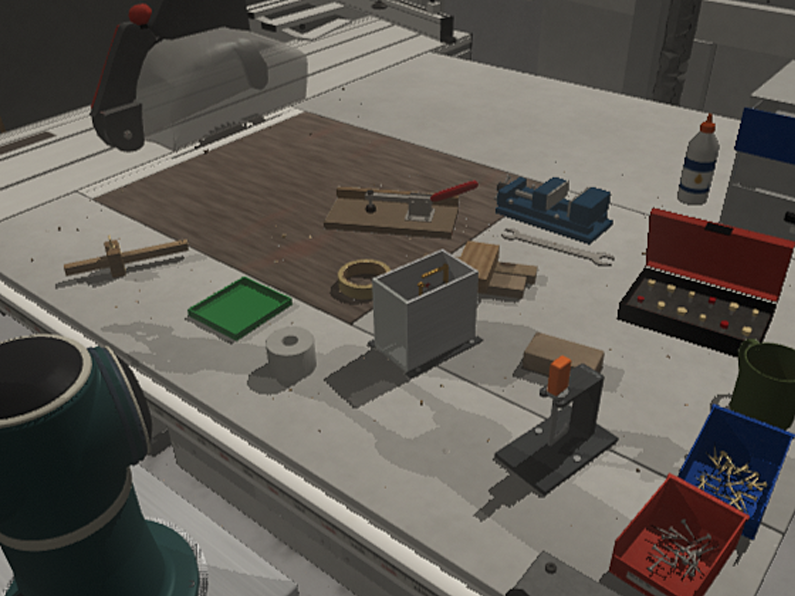

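The top view shows the tank at about (375,285), stand and orange handle at (545,345), and green tray at (197,362), with the rolls beside them. The scene view agrees: tank (425,310), handle (560,375). Next I'll fit the known solids to the masks.

```bash
cat > fit.py <<'E'
from h import *
from scipy.optimize import minimize
np.set_printoptions(precision=4,suppress=True)
def box(x0,x1,y0,y1,z0,z1):return np.array([[x,y,z]for x in(x0,x1)for y in(y0,y1)for z in(z0,z1)])
def place(B,q):
    c,s=np.cos(q[2]),np.sin(q[2]);return B@np.array([[c,s,0],[-s,c,0],[0,0,1]])+[q[0],q[1],0]
def sil(p,Bs,q,S=4):
    im=np.zeros((420*S,560*S),np.uint8)
    for B in Bs:
        h=cv2.convexHull(proj(p,place(B,q)).astype(np.float32))[:,0]
        cv2.fillConvexPoly(im,np.round(((h+.5)*S-.5)*16).astype(np.int32),1,shift=4)
    return cv2.resize(im.astype(np.float32),(560,420),interpolation=cv2.INTER_AREA)
def fit(views,Bs,q0):
    f=lambda q:sum(np.abs(sil(p,Bs,q)-m).sum()/m.sum() for p,m in views)
    r=minimize(f,q0,method="Nelder-Mead",options=dict(initial_simplex=np.array(q0)+np.array([[0,0,0],[.012,0,0],[0,.012,0],[0,0,.15]]),xatol=1e-4,fatol=1e-4))
    return r.x,r.fun
def orange(p):
    h=cv2.cvtColor(p["color"],cv2.COLOR_RGB2HSV);return ((h[...,0]>5)&(h[...,0]<18)&(h[...,1]>190)&(h[...,2]>90))
def green(p):
    h=cv2.cvtColor(p["color"],cv2.COLOR_RGB2HSV);return ((h[...,0]>50)&(h[...,0]<75)&(h[...,1]>150))
def big(m,near):
    n,l,st,c=cv2.connectedComponentsWithStats(m.astype(np.uint8));i=1+np.argmin(np.linalg.norm(c[1:]-near,axis=1)+1000*(st[1:,4]<30));return (l==i).astype(np.float32)
TANK=[box(-.07,.07,-.043,.043,0,.13)];TRAY=[box(-.065,.065,-.06,.06,0,.014)]
HAND=[box(-.013,.013,-.008,.008,.115,.161)]
E
cat > b.py <<'E'
from fit import *
s=read_camera("scene");t=read_camera("top")
def best(p,n,near):
    L=masks_of(p,n);L.sort(key=lambda m:np.linalg.norm(np.argwhere(m["mask"]).mean(0)[::-1]-near));return L[0]["mask"].astype(np.float32)
tk=[(s,best(s,"tank",(299,220))),(t,best(t,"tank",(265,205)))]
for v in([tk[0]],[tk[1]],tk):print("tank",fit(v,TANK,[*at_z(t,265,200,.1)[:2],-.25]))
g=[(s,big(green(s),(169,217))),(t,big(green(t),(137,253)))]
print([m.sum() for _,m in g])
for v in([g[0]],[g[1]],g):print("tray",fit(v,TRAY,[*at_z(t,137,253,0)[:2],0.]))
o=[(s,big(orange(s),(394,265))),(t,big(orange(t),(392,242)))]
print([m.sum() for _,m in o])
for a in(-.4,-.1):
  for v in([o[0]],[o[1]],o):print("handle",fit(v,HAND,[*at_z(t,392,242,.14)[:2],a]))
m=best(t,"stand",(380,241));print("stand hull",at_z(t,380,241,0))
L=[("top",t,(170,150,310,250),5),("stand",t,(340,195,420,285),6),("stsc",s,(330,230,450,360),5)]
for n,p,(a,b,c,d),k in L:cv2.imwrite(f"pics/{n}1.png",cv2.resize(p["color"][b:d,a:c,::-1],None,fx=k,fy=k,interpolation=cv2.INTER_CUBIC))
A=cv2.resize(t["color"][155:250,230:300,::-1],None,fx=6,fy=6,interpolation=cv2.INTER_CUBIC)
B=cv2.resize(s["color"][175:270,255:345,::-1],None,fx=4,fy=4,interpolation=cv2.INTER_CUBIC)
C=np.zeros((600,800,3),np.uint8);C[:570,:420]=A;C[:380,430:790]=B
cv2.imwrite("pics/tank1.png",C)
A=cv2.resize(t["color"][200:285,345:415,::-1],None,fx=6,fy=6,interpolation=cv2.INTER_CUBIC)
B=cv2.resize(s["color"][245:355,345:440,::-1],None,fx=4,fy=4,interpolation=cv2.INTER_CUBIC)
C=np.zeros((600,800,3),np.uint8);C[:510,:420]=A;C[:440,420:800]=B
cv2.imwrite("pics/stand1.png",C)
np.savez("p.npz",s=s["color"],t=t["color"])
E
python3 b.py
```

```text
tank (array([ 0.5919, -0.0046, -0.2468]), np.float64(0.0817185640335083))
tank (array([ 0.5945, -0.0033, -0.2274]), np.float64(0.38127583265304565))
tank (array([ 0.5938, -0.0031, -0.2329]), np.float64(0.4706459641456604))
[np.float32(1.0), np.float32(2622.0)]
tray (array([  2.5512,   1.412 , -34.8   ]), np.float64(1.0))
tray (array([0.4734, 0.3034, 0.0202]), np.float64(0.056612320244312286))
tray (array([  2.5512,   1.412 , -34.8   ]), np.float64(2.0))
[np.float32(49.0), np.float32(135.0)]
handle (array([ 0.5317, -0.2698,  0.4142]), np.float64(4.760204315185547))
handle (array([ 0.4992, -0.2831, -0.3666]), np.float64(0.28935185074806213))
handle (array([ 0.5006, -0.2827,  0.4204]), np.float64(5.368546485900879))
handle (array([ 0.5069, -0.2801,  0.4272]), np.float64(4.952805995941162))
handle (array([ 0.5004, -0.2841, -0.019 ]), np.float64(0.29907408356666565))
handle (array([ 0.4995, -0.283 ,  0.4133]), np.float64(5.349584579467773))
stand hull [ 0.5184 -0.2854  0.    ]
```

View pics/tank1.png

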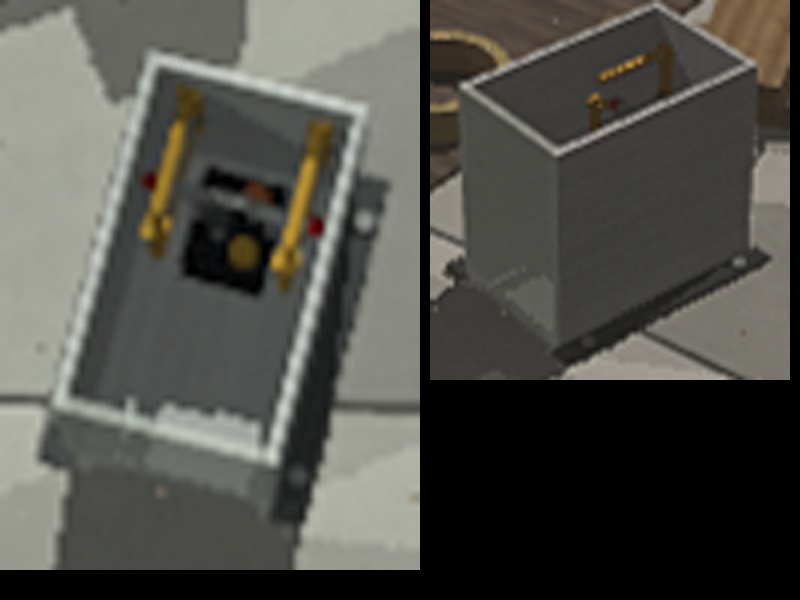

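View pics/stand1.png

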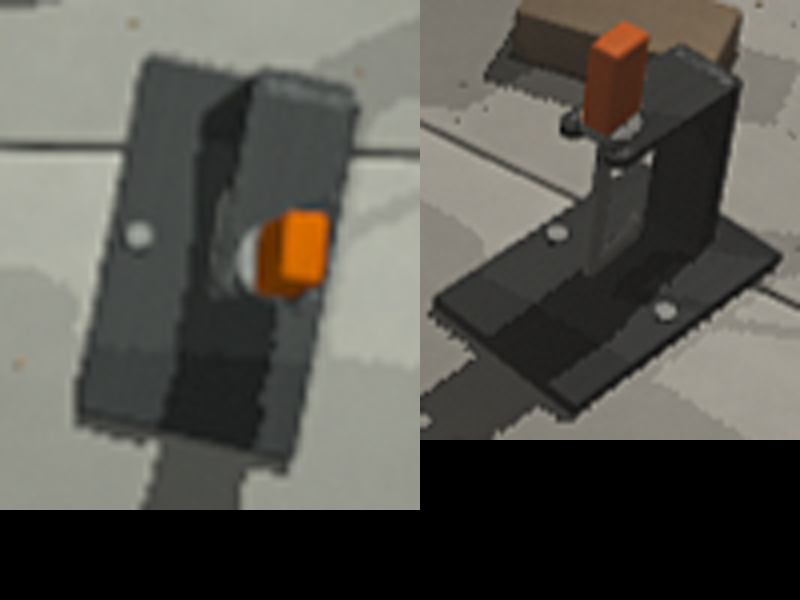

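```bash
python3 - <<'E'
import numpy as np,cv2
d=np.load("p.npz");s=d["s"];h=cv2.cvtColor(s,cv2.COLOR_RGB2HSV)
print(s[252:278:4,388:402:2].tolist());print(h[252:278:4,394].tolist());print(h[205:230:5,165].tolist())
E
```

```text
[[[117, 101, 82], [114, 100, 82], [145, 96, 69], [191, 89, 40], [187, 90, 43], [190, 91, 42], [155, 97, 63]], [[130, 65, 35], [184, 90, 45], [190, 96, 47], [188, 95, 46], [188, 95, 47], [143, 71, 37], [72, 37, 23]], [[88, 47, 28], [86, 46, 28], [84, 45, 28], [76, 43, 28], [68, 39, 25], [72, 40, 25], [74, 40, 25]], [[85, 45, 27], [85, 45, 27], [82, 44, 27], [72, 40, 26], [72, 41, 27], [72, 40, 25], [77, 45, 30]], [[85, 46, 27], [84, 45, 28], [77, 42, 25], [70, 39, 25], [71, 39, 26], [72, 39, 24], [71, 50, 37]], [[85, 45, 28], [84, 45, 28], [73, 40, 25], [70, 38, 24], [73, 39, 25], [70, 37, 21], [53, 56, 56]], [[81, 43, 24], [83, 43, 26], [73, 39, 24], [66, 44, 33], [84, 86, 83], [123, 120, 115], [64, 63, 61]]]
[[10, 202, 191], [10, 193, 188], [9, 161, 76], [9, 163, 72], [9, 164, 70], [9, 168, 70], [10, 127, 66]]
[[64, 133, 92], [63, 135, 100], [64, 138, 100], [64, 138, 100], [64, 138, 100]]
```

The tank crop shows the red crossbar ends at crop (150,180) and (316,227), with the brass keepers above them. The stand crop shows the handle standing over the fork, foot side toward the post. Next I'll refine the fits.

```bash
cat >> fit.py <<'E'
def hsv(p,lo,hi):return cv2.inRange(cv2.cvtColor(p["color"],cv2.COLOR_RGB2HSV),np.array(lo),np.array(hi))>0
def orange(p):return hsv(p,(5,150,55),(16,255,255))
def green(p):return hsv(p,(50,90,40),(75,255,255))
def red(p):return hsv(p,(0,130,50),(4,255,255))|hsv(p,(174,130,50),(180,255,255))
E
cat > c.py <<'E'
from fit import *
s=read_camera("scene");t=read_camera("top")
g=[(s,big(green(s),(169,217))),(t,big(green(t),(137,253)))]
for v in([g[0]],[g[1]],g):print("tray",fit(v,TRAY,[.473,.303,0.]))
o=[(s,big(orange(s),(394,265))),(t,big(orange(t),(392,242)))]
print([m.sum() for _,m in o])
for v in([o[0]],[o[1]],o):print("handle",fit(v,HAND,[.5,-.283,-.25]))
# base plate of the stand: free width, top view mask dark
def reds(p,u):
    n,l,st,c=cv2.connectedComponentsWithStats(red(p)[u[1]:u[3],u[0]:u[2]].astype(np.uint8));return [(c[i]+u[:2],st[i,4]) for i in range(1,n)]
for a,n in reds(t,(235,160,300,245)):print("red top",a,n,at_z(t,*a,.080))
for a,n in reds(s,(258,178,342,266)):print("red scene",a,n,at_z(s,*a,.080))
T=[.5925,-.004,-.24]
# tank rim check overlay + keeper end predictions at lip heights
im=t["color"][:,:,::-1].copy();S=s["color"][:,:,::-1].copy()
out=[]
for p in(s,t):
    k=6;x0,y0,w,h=(258,176,84,92) if p is s else (232,158,66,92)
    A=cv2.resize(p["color"][y0:y0+h,x0:x0+w,::-1],None,fx=k if p is t else 4.6,fy=k if p is t else 4.6,interpolation=cv2.INTER_CUBIC);k=k if p is t else 4.6
    d=lambda P,cl:[cv2.circle(A,tuple(np.round((q-[x0,y0]+.5)*k).astype(int)),2,cl,-1) for q in proj(p,P)]
    for sx in(-.07,-.065,.065,.07):
        for sy in(-.043,.043,-.038,.038):d(place(np.array([[sx,sy,.13]]),T),(255,255,0))
    for z,cl in((.085,(255,0,0)),(.1,(0,255,0)),(.115,(0,0,255))):
        for sy in(-.026,.026):d(place(np.array([[.013,sy,z]]),T),cl)
    d(place(np.array([[.065,-.026,.115],[.065,.026,.115]]),T),(255,0,255))
    out.append(A)
H=max(a.shape[0] for a in out);out=[cv2.copyMakeBorder(a,0,H-a.shape[0],0,5,cv2.BORDER_CONSTANT) for a in out]
C=np.hstack(out);print(C.shape);cv2.imwrite("pics/ov.png",C)
E
python3 c.py
```

```text
tray (array([ 0.4749,  0.3065, -0.0066]), np.float64(0.26025423407554626))
tray (array([0.4739, 0.304 , 0.0233]), np.float64(0.027633531019091606))
tray (array([0.474 , 0.3043, 0.0215]), np.float64(0.29479530453681946))
[np.float32(331.0), np.float32(146.0)]
handle (array([ 0.5005, -0.2816,  0.104 ]), np.float64(0.14520393311977386))
handle (array([ 0.5   , -0.283 , -0.2138]), np.float64(0.20505136251449585))
handle (array([ 0.4994, -0.2825,  0.1031]), np.float64(0.40178680419921875))
red top [254.5 184.5] 4 [0.6344 0.0231 0.08  ]
red top [282.1667 192.3333] 6 [ 0.6171 -0.042   0.08  ]
red scene [300.3333 200.3333] 3 [0.6329 0.0248 0.08  ]
(552, 792, 3)
```

View pics/ov.png

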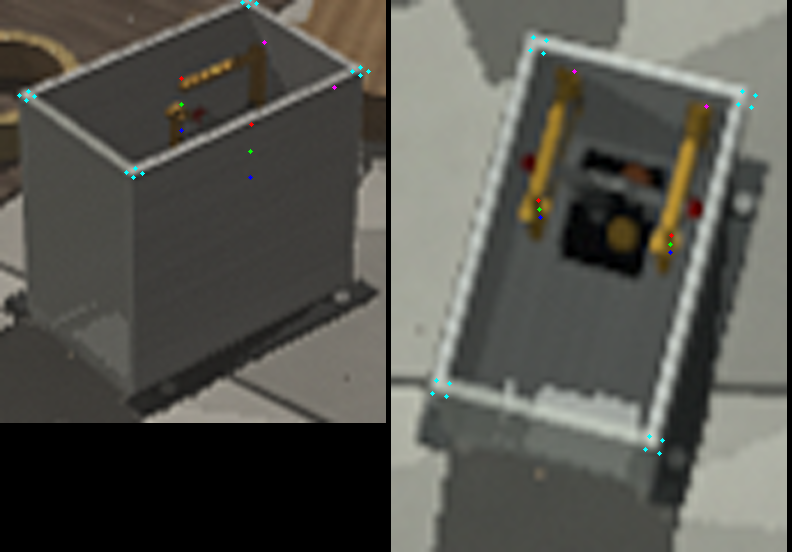

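The overlay puts the tank rim within 1–2 mm. The brass lips sit at about z≈0.10, scene (178,108), and the keepers just above. Now the handle yaw, from its bright top face only.

```bash
cat > d.py <<'E'
from fit import *
s=read_camera("scene");t=read_camera("top")
TOP=[box(-.013,.013,-.008,.008,.161,.161001)]
f=lambda p,c,v:big(hsv(p,(5,150,v),(16,255,255)),c)
o=[(s,f(s,(395,254),120)),(t,f(t,(396,241),200))]
print([m.sum() for _,m in o])
for v in([o[0]],[o[1]],o):
  for a in(-.4,-.2,0.,.15):print("top face",fit(v,TOP,[.5,-.283,a]))
P=[at_z(s,u,v,.161)[:2] for u,v in((388.25,256.25),(396.25,250.5),(402,253),(394.25,259.25))];print(np.array(P),np.mean(P,0),[np.arctan2(*(b-a)[::-1]) for a,b in zip(P,P[1:]+P[:1])])
# stand base: edges of dark mask, top view
m=masks_of(t,"stand")[0]["mask"];print(cv2.minAreaRect(np.argwhere(m)[:,::-1].astype(np.float32)))
st=status.read_state();from scipy.spatial.transform import Rotation as R
print(R.from_rotvec(st["tcp_rot"]).as_matrix(),st["tool_pos"],st["time"])
E
python3 d.py
```

```text
[np.float32(72.0), np.float32(54.0)]
top face (array([ 0.498 , -0.2831, -0.229 ]), np.float64(0.2647569477558136))
top face (array([ 0.498 , -0.2831, -0.1199]), np.float64(0.2569444477558136))
top face (array([ 0.498 , -0.2829, -0.1021]), np.float64(0.2526041567325592))
top face (array([ 0.498 , -0.2833, -0.0788]), np.float64(0.2604166567325592))
top face (array([ 0.5018, -0.2826, -0.3419]), np.float64(0.7708333134651184))
top face (array([ 0.4984, -0.2819, -0.1234]), np.float64(0.78125))
top face (array([ 0.4976, -0.2835, -0.0256]), np.float64(0.7754629850387573))
top face (array([ 0.5001, -0.2832,  0.0262]), np.float64(0.7662037014961243))
top face (array([ 0.498 , -0.2831, -0.1413]), np.float64(1.0428240299224854))
top face (array([ 0.4979, -0.2831, -0.1144]), np.float64(1.0439814329147339))
top face (array([ 0.498 , -0.283 , -0.0642]), np.float64(1.0462963581085205))
top face (array([ 0.4981, -0.2831, -0.0198]), np.float64(1.0497685670852661))
[[ 0.4866 -0.2765]
 [ 0.5092 -0.2797]
 [ 0.5091 -0.291 ]
 [ 0.4857 -0.2887]] [ 0.4976 -0.284 ] [np.float64(-0.138990861914551), np.float64(-1.5764224057030998), np.float64(3.043884156100542), np.float64(1.5009174400762315)]
((381.173095703125, 240.86727905273438), (38.540618896484375, 64.36264038085938), 11.09372329711914)
[[-0.968   0.2511 -0.    ]
 [ 0.2511  0.968  -0.    ]
 [ 0.     -0.     -1.    ]] [0.1695 0.6534 0.2313] 1.5
```

Request:
drive_tool(
  rows=[
    [0,0,-4.5,0,0,0,1],
    [0,0,0,-0.0264,-0.0225,0,1],
    [0,0,0,-0.0264,-0.0225,0,1],
    [0,0,0,-0.0264,-0.0225,0,1],
    [0,0,0,-0.0264,-0.0225,0,1],
    [0,0,0,-0.0264,-0.0225,0,1],
    [0,0,0,-0.0264,-0.0225,0,1],
    [0,0,0,-0.0264,-0.0225,0,1],
  ],
)

```text
time: 2.17
tool_pos: [0.3248, 0.4647, 0.2315]
tcp_rot: [0.274, 3.129, 0.001]
wrist_force: [0.5, -0.2, -0.6]
width: 1.001
grip_force: 0.0
```

Request:
drive_tool(
  rows=[
    [0,0,0,-0.0264,-0.0225,0,1],
    [0,0,0,-0.0264,-0.0225,0,1],
    [0,0,0,-0.0264,-0.0225,0,1],
    [0,0,0,-0.0264,-0.0225,0,1],
    [0,0,0,-0.0264,-0.0225,0,1],
    [0,0,0,-0.0264,-0.0225,0,1],
    [0,0,0,-0.0264,-0.0225,0,1],
    [0,0,0,-0.0264,-0.0225,0,1],
  ],
)

```text
time: 2.83
tool_pos: [0.5015, 0.2505, 0.2316]
tcp_rot: [0.275, 3.129, 0.001]
wrist_force: [-0.3, 0.5, 0.0]
width: 1.002
grip_force: 0.0
```

Request:
drive_tool(
  rows=[
    [0,0,0,-0.0058,-0.0328,0,1],
    [0,0,0,-0.0058,-0.0328,0,1],
    [0,0,0,-0.0058,-0.0328,0,1],
    [0,0,0,-0.0058,-0.0328,0,1],
    [0,0,0,-0.0058,-0.0328,0,1],
    [0,0,0,-0.0058,-0.0328,0,1],
    [0,0,0,-0.0058,-0.0328,0,1],
    [0,0,0,-0.0058,-0.0328,0,1],
  ],
)

```text
time: 3.5
tool_pos: [0.5003, -0.016, 0.2316]
tcp_rot: [0.275, 3.129, 0.0]
wrist_force: [1.2, 0.2, -0.9]
width: 0.998
grip_force: 0.0
```

Request:
drive_tool(
  rows=[
    [0,0,0,-0.0058,-0.0328,0,1],
    [0,0,0,-0.0058,-0.0328,0,1],
    [0,0,0,-0.0058,-0.0328,0,1],
    [0,0,0,-0.0058,-0.0328,0,1],
    [0,0,0,-0.0058,-0.0328,0,1],
    [0,0,0,-0.0058,-0.0328,0,1],
    [0,0,0,-0.0058,-0.0328,0,1],
    [0,0,0,0,0,0,1],
  ],
)

```text
time: 4.17
tool_pos: [0.5003, -0.2531, 0.2316]
tcp_rot: [0.281, 3.128, -0.005]
wrist_force: [-0.2, -0.2, 0.5]
width: 1.002
grip_force: 0.0
```

Request:
drive_tool(
  rows=[
    [0,0,0,-0.0034,-0.0295,0,1],
    [0,0,0,0,0,0.02,1],
    [0,0,0,0,0,0.02,1],
    [0,0,0,0,0,0.02,1],
    [0,0,0,0,0,0.02,1],
    [0,0,0,0,0,0.016,1],
    [0,0,0,0,0,0.0116,1],
    [0,0,0,0,0,0,1],
  ],
)

```text
time: 4.83
tool_pos: [0.4968, -0.2757, 0.1207]
tcp_rot: [-0.274, -3.125, -0.004]
wrist_force: [-0.9, 0.7, -0.5]
width: 1.001
grip_force: 0.0
```

Request:
drive_tool(
  rows=[
    [0,0,0,0,0,0,0.25],
    [0,0,0,0,0,0,0.25],
    [0,0,0,0,0,0,0],
    [0,0,0,0,0,0,0],
    [0,0,0,0,0,0,0],
    [0,0,0,0,0,0,0],
    [0,0,0,0,0,0,0],
    [0,0,0,0,0,0,0],
  ],
  force=30,
)

```text
time: 5.5
tool_pos: [0.4993, -0.2793, 0.1249]
tcp_rot: [0.274, 3.127, -0.006]
wrist_force: [-0.6, -4.5, 0.5]
width: 0.182
grip_force: 36.5
```

Request:
drive_tool(
  rows=[
    [0,0,0,0,0,0,0],
    [0,0,0,0,0,0,0],
    [0,0,0,0,0,0,0],
    [0,0,0,0,0,0,0],
  ],
  force=60,
)

```text
time: 5.83
tool_pos: [0.4993, -0.2793, 0.1249]
tcp_rot: [0.274, 3.127, -0.006]
wrist_force: [-0.7, -5.2, 0.7]
width: 0.179
grip_force: 61.6
```

```bash
cat > e.py <<'E'
from h import *
import sys
n,cam,x0,y0,w,h,k=sys.argv[1],sys.argv[2],*map(int,sys.argv[3:8])
p=read_camera(cam);cv2.imwrite(f"pics/{n}.png",cv2.resize(p["color"][y0:y0+h,x0:x0+w,::-1],None,fx=k,fy=k,interpolation=cv2.INTER_CUBIC))
s=status.read_state();print({a:np.round(s[a],4).tolist() for a in("time","tool_pos","tcp_rot","wrist_force","torque","width","grip_force")})
E
python3 e.py grip scene 300 180 160 150 4
```

```text
{'time': 5.8833, 'tool_pos': [0.4993, -0.2793, 0.1249], 'tcp_rot': [0.2743, 3.1274, -0.0057], 'wrist_force': [-0.8018, -5.5455, 0.952], 'torque': [-0.9207, 0.1105, -0.0173], 'width': 0.1753, 'grip_force': 61.6317}
```

View pics/grip.png

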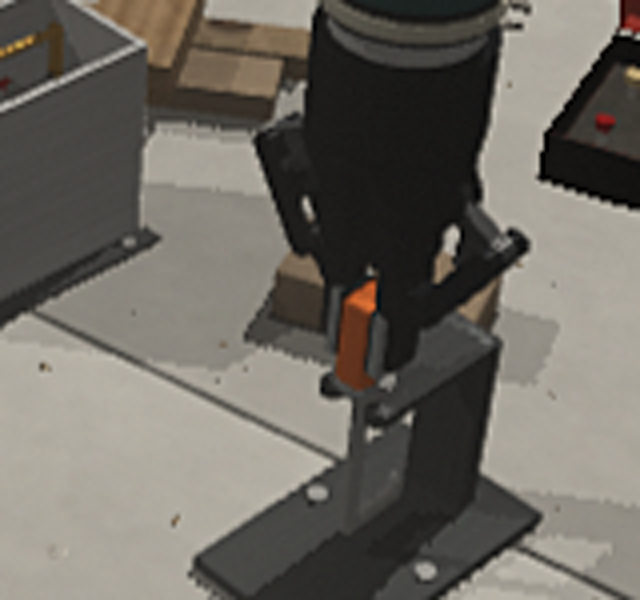

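The rod is gripped and upright at about (355,330). The side force suggests the tool sits about 3 mm too far toward +y, so I'll relieve that first.

Request:
drive_tool(
  rows=[
    [0,0,0,0,-0.0015,0,0],
    [0,0,0,0,0,0,0],
    [0,0,0,0,0,0,0],
  ],
)

```text
time: 6.13
tool_pos: [0.4992, -0.2795, 0.1248]
tcp_rot: [0.275, 3.128, -0.002]
wrist_force: [0.2, -2.0, 5.1]
width: 0.179
grip_force: 62.2
```

Request:
drive_tool(
  rows=[
    [0,0,0,0,-0.0015,0,0],
    [0,0,0,0,0,0,0],
    [0,0,0,0,0,0,0],
  ],
)

```text
time: 6.38
tool_pos: [0.4991, -0.2797, 0.1248]
tcp_rot: [0.275, 3.128, 0.001]
wrist_force: [1.0, 1.9, 6.4]
width: 0.181
grip_force: 62.6
```

Request:
drive_tool(
  rows=[
    [0,0,0,0,0.0005,-0.002,0],
    [0,0,0,0,0,-0.002,0],
    [0,0,0,0,0,-0.001,0],
    [0,0,0,0,0,0,0],
    [0,0,0,0,0,0,0],
  ],
)

```text
time: 6.8
tool_pos: [0.4975, -0.2792, 0.1279]
tcp_rot: [-0.275, -3.128, -0.002]
wrist_force: [0.5, -0.4, -2.2]
width: 0.177
grip_force: 61.3
```

Request:
drive_tool(
  rows=[
    [0,0,0,0.004,0.0001,-0.001,0],
    [0,0,0,0.007,0.0002,0,0],
    [0,0,0,0.01,0.0002,0,0],
    [0,0,0,0.01,0.0002,0,0],
  ],
)

```text
time: 7.13
tool_pos: [0.4666, -0.2732, 0.1295]
tcp_rot: [-0.275, -3.129, -0.001]
wrist_force: [0.7, 0.1, -1.6]
width: 0.178
grip_force: 61.4
```

Request:
drive_tool(
  rows=[
    [0,0,0,0.012,0.0002,0,0],
    [0,0,0,0.012,0.0002,0,0],
    [0,0,0,0.012,0.0002,0,0],
    [0,0,0,0.008,0.0002,0,0],
    [0,0,0,0,0,0,0],
    [0,0,0,0,0,0,0],
    [0,0,0,0,0,0,0],
  ],
)

```text
time: 7.72
tool_pos: [0.4251, -0.2655, 0.1301]
tcp_rot: [0.275, 3.128, -0.001]
wrist_force: [-0.2, -0.1, -3.1]
width: 0.179
grip_force: 61.5
```

Request:
drive_tool(
  rows=[
    [0,0,0,0,0,-0.01,0],
    [0,0,0,0,0,-0.018,0],
    [0,0,0,0,0,-0.018,0],
    [0,0,2,0,0,-0.018,0],
    [0,0,2,0,0,-0.018,0],
    [0,0,0,0,0,-0.018,0],
    [0,0,0,0,0,-0.018,0],
    [0,0,0,0,0,-0.017,0],
  ],
)

```text
time: 8.38
tool_pos: [0.4253, -0.2654, 0.2668]
tcp_rot: [0.383, 3.117, -0.001]
wrist_force: [0.6, -1.7, -2.4]
width: 0.179
grip_force: 61.4
```

Request:
drive_tool(
  rows=[
    [0,0,0,-0.0035,0.015,0,0],
    [0,0,0,-0.0074,0.0297,0,0],
    [0,0,0,-0.0074,0.0297,0,0],
    [0,0,0,-0.0074,0.0297,0,0],
    [0,0,0,-0.0074,0.0297,0,0],
    [0,0,0,-0.0074,0.0297,0,0],
    [0,0,0,-0.0074,0.0297,0,0],
    [0,0,0,-0.0074,0.0297,0,0],
  ],
)

```text
time: 9.05
tool_pos: [0.5336, -0.0608, 0.2657]
tcp_rot: [0.383, 3.117, -0.0]
wrist_force: [0.5, -0.0, -2.0]
width: 0.177
grip_force: 61.5
```

Request:
drive_tool(
  rows=[
    [0,0,0,-0.0074,0.0297,0,0],
    [0,0,0,-0.0074,0.0297,0,0],
    [0,0,0,-0.0039,0.0147,0,0],
    [0,0,0,0,0,0,0],
    [0,0,0,0,0,0,0],
    [0,0,0,0,0,0,0],
    [0,0,0,0,0,0,0],
  ],
)

```text
time: 9.63
tool_pos: [0.5681, 0.0039, 0.2648]
tcp_rot: [-0.386, -3.118, 0.001]
wrist_force: [0.2, 0.3, -2.2]
width: 0.176
grip_force: 61.3
```

```bash
python3 e.py above scene 230 120 150 150 4
```

```text
{'time': 9.6833, 'tool_pos': [0.5681, 0.0038, 0.2648], 'tcp_rot': [-0.3861, -3.1177, 0.0007], 'wrist_force': [-0.0677, 0.7511, -2.0716], 'torque': [-0.0124, 0.0349, -0.0003], 'width': 0.1793, 'grip_force': 61.3334}
```

View pics/above.png

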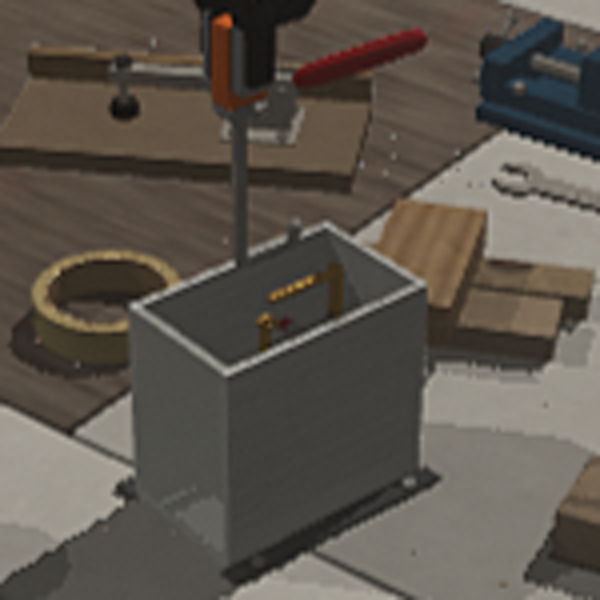

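The picture shows the rod upright over the tank: shaft at crop x≈239, upturned tip at (294,222). I'll check that against the prediction.

```bash
cat > f.py <<'E'
from fit import *
s=read_camera("scene");t=status.read_state();x,y,z=t["tool_pos"];psi=-.2455;rz=z-.1029
f=np.array([np.cos(psi),np.sin(psi),0]);o=np.array([x,y,rz])
print("shaft z.21",proj(s,o+[0,0,.05]),"tip top",proj(s,o+f*.036+[0,0,.011]),"bottom",proj(s,o-[0,0,.004]),"collar",proj(s,o+[0,0,.088]))
g=cv2.cvtColor(s["color"],cv2.COLOR_RGB2GRAY)
for r in(150,155,160,165,170):print(r,g[r,283:297].tolist())
for r in range(170,184):print(r,g[r,296:310].tolist())
h=np.array([.0,0,0]);
for z0 in(.05,.07):
  q=proj(s,o+[0,0,z0]);q2=proj(s,o+[.005,0,z0]);q3=proj(s,o+[0,.005,z0]);print(q,q2-q,q3-q)
E
python3 f.py
```

```text
shaft z.21 [[289.6852 163.6774]] tip top [[303.2052 174.5364]] bottom [[289.8421 186.1276]] collar [[289.5695 147.1217]]
150 [88, 86, 92, 106, 74, 48, 51, 52, 52, 61, 55, 55, 54, 55]
155 [89, 85, 72, 73, 70, 59, 52, 49, 51, 77, 83, 79, 92, 91]
160 [81, 83, 77, 77, 77, 62, 54, 50, 60, 95, 92, 94, 95, 95]
165 [55, 53, 55, 58, 53, 72, 54, 52, 49, 40, 39, 39, 39, 41]
170 [72, 70, 70, 71, 76, 69, 53, 51, 54, 82, 77, 75, 74, 77]
170 [77, 75, 75, 77, 79, 79, 77, 77, 75, 75, 76, 78, 81, 84]
171 [74, 75, 75, 76, 75, 76, 76, 74, 75, 73, 71, 71, 75, 76]
172 [81, 78, 77, 78, 78, 77, 75, 75, 75, 75, 74, 74, 73, 72]
173 [88, 86, 84, 82, 80, 77, 76, 73, 74, 74, 76, 76, 74, 74]
174 [76, 81, 86, 88, 86, 84, 82, 90, 94, 74, 76, 76, 73, 69]
175 [71, 72, 74, 80, 86, 89, 87, 107, 120, 81, 77, 73, 72, 79]
176 [72, 70, 71, 71, 75, 75, 71, 76, 86, 81, 83, 97, 110, 125]
177 [77, 75, 72, 72, 73, 67, 59, 51, 51, 85, 135, 140, 137, 134]
178 [76, 74, 73, 84, 97, 95, 58, 49, 59, 118, 157, 123, 78, 50]
179 [69, 83, 99, 123, 137, 102, 54, 52, 63, 102, 65, 48, 54, 57]
180 [98, 130, 141, 141, 134, 44, 49, 51, 51, 57, 56, 60, 60, 61]
181 [126, 140, 122, 76, 64, 48, 50, 50, 58, 60, 60, 61, 61, 60]
182 [89, 69, 60, 51, 49, 52, 56, 54, 63, 62, 61, 61, 60, 61]
183 [57, 48, 47, 52, 57, 63, 63, 61, 62, 61, 60, 60, 61, 60]
[[289.6852 163.6774]] [[ 1.5027 -0.9551]] [[-1.919  -0.7295]]
[[289.6248 155.0448]] [[ 1.5184 -0.9397]] [[-1.9386 -0.7166]]
```

Request:
drive_tool(
  rows=[
    [0,0,0,0,0.0015,0.01,0],
    [0,0,0,0,0,0.018,0],
    [0,0,0,0,0,0.018,0],
    [0,0,0,0,0,0.018,0],
    [0,0,0,0,0,0.016,0],
    [0,0,0,0,0,0.011,0],
    [0,0,0,0,0,0.007,0],
    [0,0,0,0,0,0,0],
  ],
)

```text
time: 10.4
tool_pos: [0.5674, 0.0062, 0.1645]
tcp_rot: [-0.384, -3.114, 0.0]
wrist_force: [-0.6, 0.3, -2.4]
width: 0.177
grip_force: 61.3
```

Request:
drive_tool(
  rows=[
    [0,0,0,0,0,0,0],
    [0,0,0,0,0,0,0],
  ],
)

```text
time: 10.57
tool_pos: [0.5697, 0.0063, 0.1678]
tcp_rot: [0.384, 3.116, 0.0]
wrist_force: [-0.2, 0.1, -2.2]
width: 0.179
grip_force: 61.3
```

Request:
drive_tool(
  rows=[
    [0,0,0,-0.004,-0.001,0.001,0],
    [0,0,0,-0.004,0,0,0],
    [0,0,0,-0.004,0,0,0],
    [0,0,0,-0.004,0,0,0],
    [0,0,0,0,0,0,0],
    [0,0,0,0,0,0,0],
  ],
)

```text
time: 11.07
tool_pos: [0.5845, 0.0015, 0.1657]
tcp_rot: [0.384, 3.118, -0.0]
wrist_force: [-0.7, 1.1, -2.0]
width: 0.179
grip_force: 61.3
```

Request:
drive_tool(
  rows=[
    [0,0,0,-0.003,0,0,0],
    [0,0,0,-0.003,0,0,0],
    [0,0,0,-0.003,0,0,0],
    [0,0,0,-0.003,0,0,0],
    [0,0,0,-0.003,0,0,0],
    [0,0,0,0,0,0,0],
    [0,0,0,0,0,0,0],
  ],
)

```text
time: 11.65
tool_pos: [0.5988, -0.0021, 0.1656]
tcp_rot: [-0.384, -3.118, 0.0]
wrist_force: [-0.3, -0.6, -1.7]
width: 0.179
grip_force: 61.3
```

```bash
cat > g.py <<'E'
from h import *
p=read_camera("top");q=read_camera("scene")
A=cv2.resize(p["color"][160:240,235:300,::-1],None,fx=6,fy=6,interpolation=cv2.INTER_CUBIC)
B=cv2.resize(q["color"][140:240,260:345,::-1],None,fx=4.7,fy=4.7,interpolation=cv2.INTER_CUBIC)
C=np.zeros((480,800,3),np.uint8);C[:480,:390]=A;C[:470,395:795]=B[:470,:400];cv2.imwrite("pics/under.png",C)
s=status.read_state();print({a:np.round(s[a],4).tolist() for a in("time","tool_pos","wrist_force","torque")})
E
python3 g.py
```

```text
{'time': 11.75, 'tool_pos': [0.5985, -0.002, 0.1656], 'wrist_force': [-0.2571, 0.1172, -1.8618], 'torque': [-0.0059, 0.0128, 0.0136]}
```

View pics/under.png

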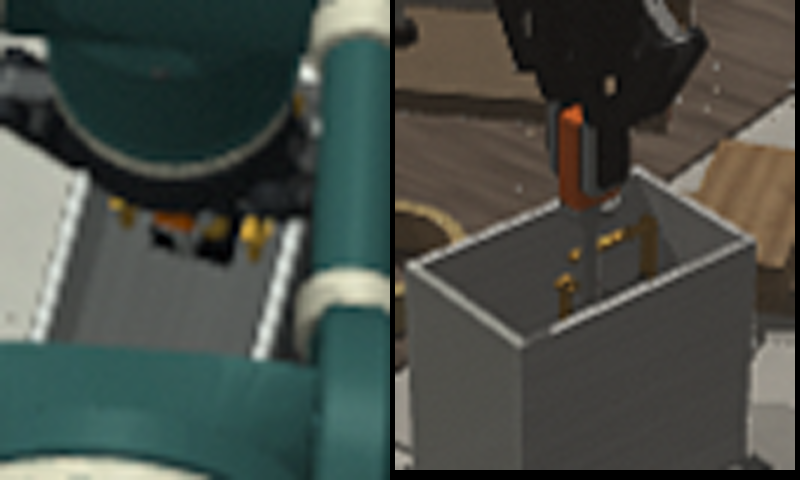

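No contact so far, and the rod stands where the arch should be above the foot. Raise gently now.

Request:
drive_tool(
  rows=[
    [0,0,0,0,0,-0.0016,0],
    [0,0,0,0,0,-0.0016,0],
    [0,0,0,0,0,-0.0016,0],
    [0,0,0,0,0,-0.0016,0],
    [0,0,0,0,0,-0.0016,0],
    [0,0,0,0,0,-0.0016,0],
    [0,0,0,0,0,-0.0016,0],
    [0,0,0,0,0,-0.0016,0],
  ],
)

```text
time: 12.42
tool_pos: [0.5987, -0.002, 0.1787]
tcp_rot: [0.384, 3.118, 0.0]
wrist_force: [0.8, 0.2, -2.7]
width: 0.177
grip_force: 61.3
```

Request:
drive_tool(
  rows=[
    [0,0,0,0,0,-0.0016,0],
    [0,0,0,0,0,-0.0016,0],
    [0,0,0,0,0,-0.0016,0],
    [0,0,0,0,0,0,0],
  ],
)

```text
time: 12.75
tool_pos: [0.5984, -0.002, 0.183]
tcp_rot: [-0.384, -3.117, 0.0]
wrist_force: [-0.1, 0.4, -4.1]
width: 0.182
grip_force: 61.1
```

Request:
drive_tool(
  rows=[
    [0,0,0,0,0,-0.0016,0],
    [0,0,0,0,0,-0.0016,0],
    [0,0,0,0,0,-0.0016,0],
    [0,0,0,0,0,0,0],
  ],
)

```text
time: 13.08
tool_pos: [0.5988, -0.0021, 0.1884]
tcp_rot: [0.384, 3.118, 0.0]
wrist_force: [0.2, -0.3, -5.0]
width: 0.178
grip_force: 61.0
```

Request:
drive_tool(
  rows=[
    [0,0,0,0,0,-0.0016,0],
    [0,0,0,0,0,-0.0016,0],
    [0,0,0,0,0,0,0],
  ],
)

```text
time: 13.33
tool_pos: [0.5989, -0.0021, 0.1917]
tcp_rot: [0.384, 3.117, 0.0]
wrist_force: [0.3, 0.6, -4.3]
width: 0.176
grip_force: 61.0
```

Request:
drive_tool(
  rows=[
    [0,0,0,0,0,-0.0016,0],
    [0,0,0,0,0,-0.0016,0],
    [0,0,0,0,0,0,0],
  ],
)

```text
time: 13.58
tool_pos: [0.5989, -0.0021, 0.195]
tcp_rot: [0.384, 3.117, 0.0]
wrist_force: [0.1, -0.6, -3.9]
width: 0.176
grip_force: 61.0
```

Request:
drive_tool(
  rows=[
    [0,0,0,0,0,-0.0016,0],
    [0,0,0,0,0,-0.0016,0],
    [0,0,0,0,0,0,0],
  ],
)

```text
time: 13.83
tool_pos: [0.5989, -0.0021, 0.1981]
tcp_rot: [0.384, 3.117, 0.0]
wrist_force: [0.1, -0.6, -5.0]
width: 0.177
grip_force: 61.0
```

Request:
drive_tool(
  rows=[
    [0,0,0,0,0,-0.0016,0],
    [0,0,0,0,0,-0.001,0],
    [0,0,0,0,0,0,0],
  ],
)

```text
time: 14.08
tool_pos: [0.5988, -0.0021, 0.2006]
tcp_rot: [0.384, 3.118, 0.0]
wrist_force: [0.2, 0.4, -4.5]
width: 0.179
grip_force: 61.0
```

Request:
drive_tool(
  rows=[
    [0,0,0,0,0,-0.001,0],
    [0,0,0,0,0,-0.001,0],
    [0,0,0,0,0,0,0],
  ],
)

```text
time: 14.33
tool_pos: [0.5988, -0.0021, 0.2025]
tcp_rot: [0.384, 3.118, 0.0]
wrist_force: [-0.4, -0.3, -5.1]
width: 0.18
grip_force: 61.0
```

Request:
drive_tool(
  rows=[
    [0,0,0,0,0,-0.001,0],
    [0,0,0,0,0,-0.001,0],
    [0,0,0,0,0,0,0],
  ],
)

```text
time: 14.58
tool_pos: [0.5985, -0.002, 0.2039]
tcp_rot: [-0.384, -3.118, 0.0]
wrist_force: [0.1, 0.1, -6.6]
width: 0.173
grip_force: 60.6
```

Request:
drive_tool(
  rows=[
    [0,0,0,0,0,-0.0005,0],
    [0,0,0,0,0,0,0],
    [0,0,0,0,0,0,0],
  ],
)

```text
time: 14.83
tool_pos: [0.5985, -0.002, 0.2041]
tcp_rot: [-0.384, -3.117, 0.0]
wrist_force: [1.2, -0.2, -10.1]
width: 0.179
grip_force: 60.6
```

Request:
drive_tool(
  rows=[
    [0,0,0,0,0,0.0015,0],
    [0,0,0,0,0,0.0014,0],
    [0,0,0,0,0,0,0],
    [0,0,0,0,0,0,0],
  ],
)

```text
time: 15.17
tool_pos: [0.5988, -0.0021, 0.2023]
tcp_rot: [0.384, 3.118, 0.0]
wrist_force: [0.6, 0.5, -4.4]
width: 0.177
grip_force: 60.8
```

Request:
drive_tool(
  rows=[
    [0,0,0,0.002,0,0,0],
    [0,0,0,0.0033,0,0,0],
    [0,0,0,0.0033,0,0,0],
    [0,0,0,0.0033,0,0,0],
  ],
)

```text
time: 15.5
tool_pos: [0.5867, 0.0009, 0.202]
tcp_rot: [-0.384, -3.118, -0.0]
wrist_force: [0.2, -0.0, -5.4]
width: 0.181
grip_force: 60.8
```

Request:
drive_tool(
  rows=[
    [0,0,0,0.003,0,0,0],
    [0,0,0,0.003,0,0,0],
  ],
)

```text
time: 15.67
tool_pos: [0.5808, 0.0024, 0.2019]
tcp_rot: [-0.384, -3.118, -0.0]
wrist_force: [-0.1, 0.7, -5.2]
width: 0.176
grip_force: 60.8
```

Request:
drive_tool(
  rows=[
    [0,0,0,0.0033,0,0,0],
    [0,0,0,0.0033,0,0,0],
    [0,0,0,0.0033,0,0,0],
  ],
)

```text
time: 15.92
tool_pos: [0.5714, 0.0048, 0.2019]
tcp_rot: [0.384, 3.118, -0.0]
wrist_force: [-0.9, -0.1, -5.4]
width: 0.181
grip_force: 60.8
```

Request:
drive_tool(
  rows=[
    [0,0,0,0.0033,0,0,0],
    [0,0,0,0.0033,0,0,0],
    [0,0,0,0.0033,0,0,0],
    [0,0,0,0.0033,0,0,0],
    [0,0,0,0.0033,0,0,0],
    [0,0,0,0.0033,0,0,0],
    [0,0,0,0,0,0,0],
  ],
)

```text
time: 16.5
tool_pos: [0.5518, 0.0097, 0.2018]
tcp_rot: [-0.384, -3.118, -0.0]
wrist_force: [-0.3, -0.3, -4.3]
width: 0.18
grip_force: 60.8
```

```bash
python3 e.py drawn scene 240 110 110 130 5
```

```text
{'time': 16.55, 'tool_pos': [0.5522, 0.0096, 0.2019], 'tcp_rot': [-0.3838, -3.118, 0.0], 'wrist_force': [-0.6942, -0.2258, -4.3002], 'torque': [-0.0021, 0.1358, -0.0674], 'width': 0.1781, 'grip_force': 60.8348}
```

View pics/drawn.png

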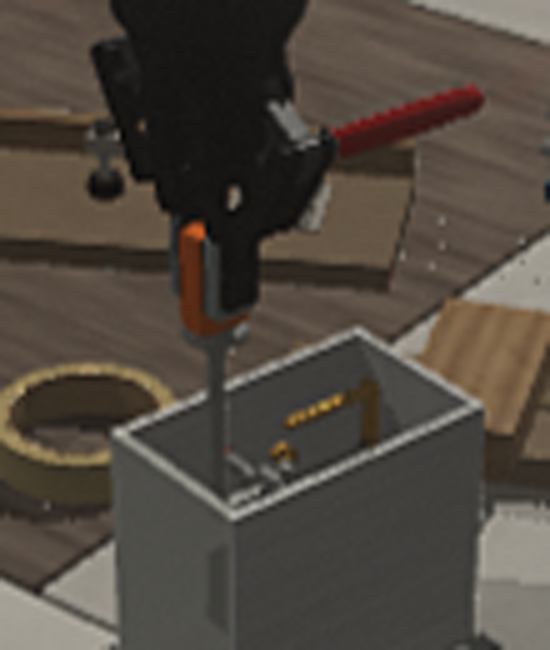

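The basket hangs on the rod clear of the gate: red crossbar end at (227,453), left of the lip knob at (283,452). Raise.

Request:
drive_tool(
  rows=[
    [0,0,0,0,0,-0.0016,0],
    [0,0,0,0,0,-0.0025,0],
    [0,0,0,0,0,-0.0025,0],
    [0,0,0,0,0,-0.0025,0],
  ],
)

```text
time: 16.88
tool_pos: [0.5528, 0.0095, 0.2115]
tcp_rot: [0.384, 3.118, 0.0]
wrist_force: [-0.3, -0.7, -5.0]
width: 0.182
grip_force: 60.8
```

Request:
drive_tool(
  rows=[
    [0,0,0,0,0,-0.004,0],
    [0,0,0,0,0,-0.004,0],
    [0,0,0,0,0,-0.005,0],
    [0,0,0,0,0,-0.005,0],
    [0,0,0,0,0,-0.005,0],
    [0,0,0,0,0,-0.005,0],
    [0,0,0,0,0,-0.005,0],
    [0,0,0,0,0,-0.005,0],
  ],
)

```text
time: 17.55
tool_pos: [0.5525, 0.0095, 0.2496]
tcp_rot: [0.384, 3.118, 0.0]
wrist_force: [0.1, 0.1, -5.2]
width: 0.181
grip_force: 60.8
```

Request:
drive_tool(
  rows=[
    [0,0,0,0,0,-0.008,0],
    [0,0,0,0,0,-0.01,0],
    [0,0,0,0,0,-0.012,0],
    [0,0,0,0,0,-0.012,0],
    [0,0,0,0,0,-0.012,0],
    [0,0,0,0,0,-0.01,0],
    [0,0,0,0,0,-0.006,0],
    [0,0,0,0,0,-0.003,0],
  ],
)

```text
time: 18.22
tool_pos: [0.5532, 0.0095, 0.3239]
tcp_rot: [0.384, 3.116, 0.0]
wrist_force: [-0.1, 0.8, -5.0]
width: 0.177
grip_force: 60.9
```

Request:
drive_tool(
  rows=[
    [0,0,0,0.00087,0.00133,0,0],
    [0,0,0,0.00174,0.00266,0,0],
    [0,0,0,0.00261,0.004,0,0],
    [0,0,0,0.00348,0.00533,0,0],
    [0,0,0,0.00435,0.00666,0,0],
    [0,0,0,0.00521,0.008,0,0],
    [0,0,0,0.00608,0.00932,0,0],
    [0,0,0,0.00695,0.01065,0,0],
  ],
)

```text
time: 18.88
tool_pos: [0.5333, 0.0647, 0.3219]
tcp_rot: [-0.384, -3.118, -0.0]
wrist_force: [0.1, -0.2, -5.3]
width: 0.179
grip_force: 60.9
```

Request:
drive_tool(
  rows=[
    [0,0,0,0.00695,0.01065,0,0],
    [0,0,0,0.00695,0.01065,0,0],
    [0,0,0,0.00695,0.01065,0,0],
    [0,0,0,0.00695,0.01065,0,0],
    [0,0,0,0.00695,0.01065,0,0],
    [0,0,0,0.00695,0.01065,0,0],
    [0,0,0,0.00695,0.01065,0,0],
    [0,0,0,0.00695,0.01065,0,0],
  ],
)

```text
time: 19.55
tool_pos: [0.5, 0.161, 0.322]
tcp_rot: [0.384, 3.118, 0.0]
wrist_force: [0.4, -0.0, -4.1]
width: 0.175
grip_force: 60.9
```

Request:
drive_tool(
  rows=[
    [0,0,0,0.00695,0.01065,0,0],
    [0,0,0,0.00695,0.01065,0,0],
    [0,0,0,0.00695,0.01065,0,0],
    [0,0,0,0.00695,0.01065,0,0],
    [0,0,0,0.00695,0.01065,0,0],
    [0,0,0,0.00695,0.01065,0,0],
    [0,0,0,0.00695,0.01065,0,0],
    [0,0,0,0.00695,0.01065,0,0],
  ],
)

```text
time: 20.22
tool_pos: [0.4668, 0.2571, 0.322]
tcp_rot: [-0.384, -3.118, 0.0]
wrist_force: [-0.4, 0.7, -4.1]
width: 0.177
grip_force: 60.9
```

Request:
drive_tool(
  rows=[
    [0,0,0,0.00695,0.01065,0,0],
    [0,0,0,0.00608,0.00932,0,0],
    [0,0,0,0.00521,0.008,0,0],
    [0,0,0,0.00435,0.00666,0,0],
    [0,0,0,0.00348,0.00533,0,0],
    [0,0,0,0.00261,0.004,0,0],
    [0,0,0,0.00174,0.00266,0,0],
    [0,0,0,0.00087,0.00133,0,0],
  ],
)

```text
time: 20.88
tool_pos: [0.4485, 0.3103, 0.322]
tcp_rot: [0.384, 3.118, -0.0]
wrist_force: [-0.0, -0.0, -4.4]
width: 0.18
grip_force: 61.0
```

```bash
python3 e.py overtray scene 110 80 140 150 4
```

```text
{'time': 20.9333, 'tool_pos': [0.4484, 0.3103, 0.322], 'tcp_rot': [-0.3838, -3.118, -0.0001], 'wrist_force': [-0.08, 0.3508, -4.739], 'torque': [0.0814, 0.0853, -0.0374], 'width': 0.1769, 'grip_force': 60.9696}
```

View pics/overtray.png

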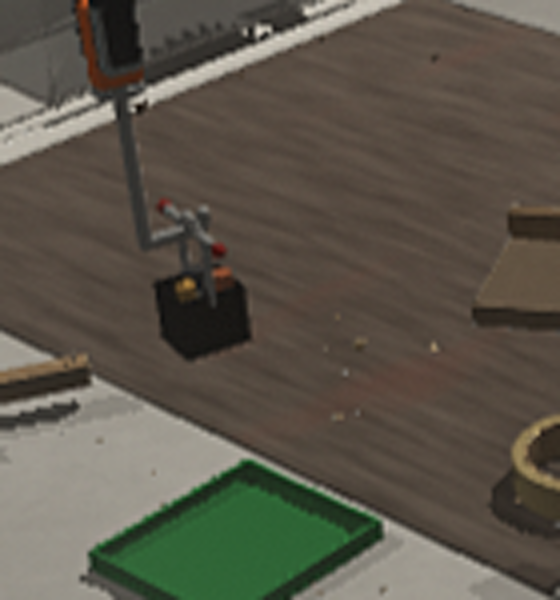

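The basket hangs upright on the foot at (200,310), above the tray area, with its arch at the tip. Lower it.

Request:
drive_tool(
  rows=[
    [0,0,0,0,0,0.004,0],
    [0,0,0,0,0,0.008,0],
    [0,0,0,0,0,0.012,0],
    [0,0,0,0,0,0.014,0],
    [0,0,0,0,0,0.014,0],
    [0,0,0,0,0,0.014,0],
    [0,0,0,0,0,0.014,0],
    [0,0,0,0,0,0.014,0],
  ],
)

```text
time: 21.6
tool_pos: [0.448, 0.3092, 0.2257]
tcp_rot: [-0.385, -3.117, 0.002]
wrist_force: [-0.9, 0.3, -4.8]
width: 0.182
grip_force: 61.0
```

Request:
drive_tool(
  rows=[
    [0,0,0,0,0,0.013,0],
    [0,0,0,0,0,0.011,0],
    [0,0,0,0,0,0.009,0],
    [0,0,0,0,0,0.006,0],
    [0,0,0,0,0,0.004,0],
    [0,0,0,0,0,0,0],
    [0,0,0,0,0,0,0],
  ],
)

```text
time: 22.18
tool_pos: [0.4488, 0.3102, 0.1853]
tcp_rot: [0.384, 3.118, 0.001]
wrist_force: [0.0, 0.1, -4.3]
width: 0.176
grip_force: 61.0
```

Request:
drive_tool(
  rows=[
    [0,0,0,0,0,0.0015,0],
    [0,0,0,0,0,0.0015,0],
    [0,0,0,0,0,0.0015,0],
    [0,0,0,0,0,0,0],
  ],
)

```text
time: 22.52
tool_pos: [0.4485, 0.31, 0.1804]
tcp_rot: [0.384, 3.118, 0.0]
wrist_force: [-0.6, 0.4, -5.7]
width: 0.178
grip_force: 61.0
```

Request:
drive_tool(
  rows=[
    [0,0,0,0,0,0.0013,0],
    [0,0,0,0,0,0.0013,0],
    [0,0,0,0,0,0.0013,0],
    [0,0,0,0,0,0.0013,0],
    [0,0,0,0,0,0.0013,0],
    [0,0,0,0,0,0.0013,0],
    [0,0,0,0,0,0.0013,0],
    [0,0,0,0,0,0,0],
  ],
)

```text
time: 23.18
tool_pos: [0.4485, 0.31, 0.1713]
tcp_rot: [-0.384, -3.118, 0.0]
wrist_force: [-0.9, -0.6, -2.8]
width: 0.18
grip_force: 61.2
```

Request:
drive_tool(
  rows=[
    [0,0,0,0,0,0.001,0],
    [0,0,0,-0.001,0,0.0017,0],
    [0,0,0,-0.001,0,0.002,0],
    [0,0,0,-0.001,0,0.002,0],
    [0,0,0,0,0,0.002,0],
    [0,0,0,0,0,0.002,0],
    [0,0,0,0,0,0.0015,0],
    [0,0,0,0,0,0,0],
  ],
)

```text
time: 23.85
tool_pos: [0.4511, 0.3091, 0.1586]
tcp_rot: [-0.384, -3.117, 0.001]
wrist_force: [-0.3, 0.6, -2.3]
width: 0.181
grip_force: 61.2
```

```bash
python3 e.py stand2 scene 110 130 130 130 5
```

```text
{'time': 23.9, 'tool_pos': [0.4512, 0.3092, 0.1588], 'tcp_rot': [-0.3839, -3.1175, 0.0006], 'wrist_force': [0.3075, -0.1429, -1.0708], 'torque': [-0.0268, -0.0524, 0.0365], 'width': 0.1761, 'grip_force': 61.2313}
```

View pics/stand2.png

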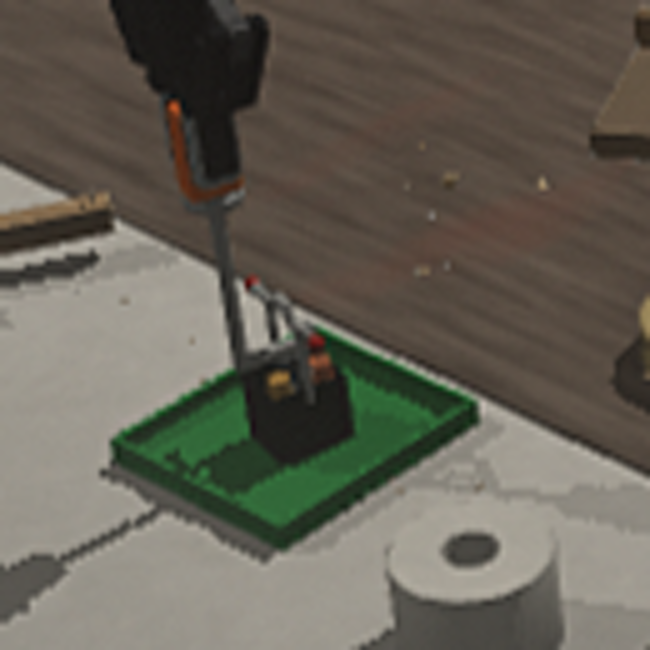

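The basket stands upright in the tray at (300,415), with the foot free beneath the crossbar. Withdraw gently.

Request:
drive_tool(
  rows=[
    [0,0,0,0.003,0,0,0],
    [0,0,0,0.003,0,0,0],
    [0,0,0,0.003,0,0,0],
    [0,0,0,0,0,0,0],
  ],
)

```text
time: 24.23
tool_pos: [0.442, 0.3116, 0.1592]
tcp_rot: [-0.383, -3.118, -0.0]
wrist_force: [1.2, 0.2, -2.0]
width: 0.178
grip_force: 61.2
```

Request:
drive_tool(
  rows=[
    [0,0,0,0.004,0,0,0],
    [0,0,0,0.004,0,0,0],
    [0,0,0,0.004,0,0,0],
    [0,0,0,0,0,0,0],
  ],
)

```text
time: 24.57
tool_pos: [0.4301, 0.3145, 0.1591]
tcp_rot: [-0.383, -3.117, 0.0]
wrist_force: [0.1, 0.4, -2.2]
width: 0.18
grip_force: 61.2
```

Request:
drive_tool(
  rows=[
    [0,0,0,0.005,0,0,0],
    [0,0,0,0.007,0,0,0],
    [0,0,0,0.008,0,0,0],
    [0,0,0,0.009,0,0,0],
    [0,0,0,0.009,0,0,0],
    [0,0,0,0.006,0,0,0],
    [0,0,0,0,0,0,0],
    [0,0,0,0,0,0,0],
  ],
)

```text
time: 25.23
tool_pos: [0.388, 0.3253, 0.1593]
tcp_rot: [0.382, 3.118, 0.0]
wrist_force: [-0.1, 0.6, -2.2]
width: 0.18
grip_force: 61.2
```

```bash
cat > i.py <<'E'
from fit import *
s=read_camera("scene");A=s["color"][140:290,90:290,::-1]
cv2.imwrite("pics/off.png",cv2.resize(A,None,fx=3.6,fy=3.6,interpolation=cv2.INTER_CUBIC))
for n in("basket","tray"):print(n,[(round(m["score"],2),m["bbox"]) for m in masks_of(s,n)][:2])
t=status.read_state();print(t["tool_pos"],t["wrist_force"],t["time"])
E
python3 i.py
```

```text
basket [(0.66, [155.8, 185.9, 181.5, 224.2])]
tray [(0.69, [133.0, 196.8, 205.0, 240.4])]
[0.3887 0.3251 0.1593] [-0.3458  0.6733 -3.0586] 25.3833
```

View pics/off.png

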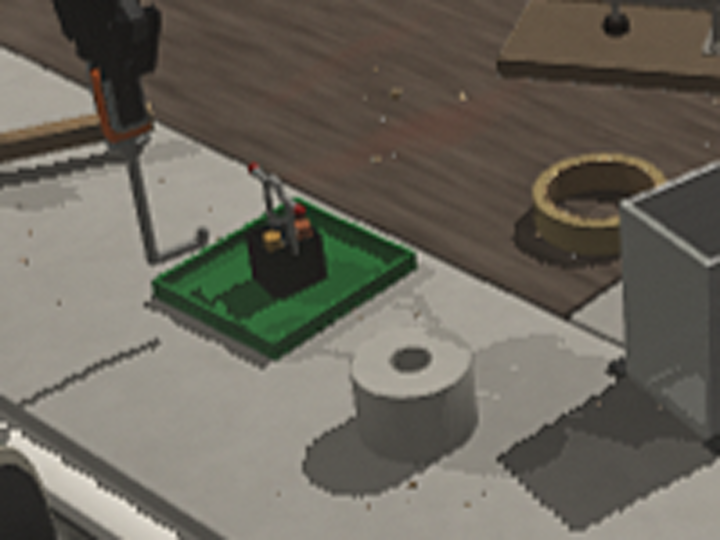

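The basket stands free and upright in the tray at (287,255), the rod is clear at (150,200), and the label and tape rolls are undisturbed. Now the rod goes back.

Request:
drive_tool(
  rows=[
    [0,0,0,0,0,-0.008,0],
    [0,0,0,0,0,-0.015,0],
    [0,0,0,0,0,-0.018,0],
    [0,0,-1,0,0,-0.018,0],
    [0,0,-1,0,0,-0.018,0],
    [0,0,-1,0,0,-0.015,0],
    [0,0,-1,0,0,-0.012,0],
    [0,0,0,-0.005,-0.014,0,0],
  ],
)

```text
time: 26.05
tool_pos: [0.3925, 0.3129, 0.2673]
tcp_rot: [0.271, 3.125, 0.009]
wrist_force: [0.0, -0.0, -1.4]
width: 0.179
grip_force: 61.4
```

Request:
drive_tool(
  rows=[
    [0,0,0,-0.01025,-0.02815,0,0],
    [0,0,0,-0.01025,-0.02815,0,0],
    [0,0,0,-0.01025,-0.02815,0,0],
    [0,0,0,-0.01025,-0.02815,0,0],
    [0,0,0,-0.01025,-0.02815,0,0],
    [0,0,0,-0.01025,-0.02815,0,0],
    [0,0,0,-0.01025,-0.02815,0,0],
    [0,0,0,-0.01025,-0.02815,0,0],
  ],
)

```text
time: 26.72
tool_pos: [0.4324, 0.0728, 0.2637]
tcp_rot: [0.275, 3.129, 0.0]
wrist_force: [0.3, 0.7, -2.4]
width: 0.178
grip_force: 61.3
```

Request:
drive_tool(
  rows=[
    [0,0,0,-0.01525,-0.03,0,0],
    [0,0,0,-0.00366,-0.0294,0,0],
    [0,0,0,-0.00366,-0.0294,0,0],
    [0,0,0,-0.00366,-0.0294,0,0],
    [0,0,0,-0.00366,-0.0294,0,0],
    [0,0,0,-0.00366,-0.0294,0,0],
    [0,0,0,-0.00366,-0.0294,0,0],
    [0,0,0,-0.00366,-0.0294,0,0],
  ],
)

```text
time: 27.38
tool_pos: [0.4311, -0.1667, 0.2636]
tcp_rot: [0.275, 3.129, -0.0]
wrist_force: [0.3, 1.0, -2.2]
width: 0.181
grip_force: 61.3
```

Request:
drive_tool(
  rows=[
    [0,0,0,-0.003,-0.024,0,0],
    [0,0,0,-0.003,-0.016,0,0],
    [0,0,0,0,-0.008,0,0],
    [0,0,0,0,0,0,0],
    [0,0,0,0,0,0,0],
    [0,0,0,0,0,0,0],
  ],
)

```text
time: 27.88
tool_pos: [0.429, -0.2124, 0.2632]
tcp_rot: [-0.274, -3.129, -0.001]
wrist_force: [-0.2, 1.1, -1.7]
width: 0.18
grip_force: 61.4
```

Request:
drive_tool(
  rows=[
    [0,0,0,-0.001,-0.018,0,0],
    [0,0,0,-0.001,-0.02,0,0],
    [0,0,0,-0.0018,-0.015,0,0],
    [0,0,0,0,0,0.01,0],
    [0,0,0,0,0,0.018,0],
    [0,0,0,0,0,0.022,0],
    [0,0,0,0,0,0.022,0],
    [0,0,0,0,0,0.022,0],
  ],
)

```text
time: 28.55
tool_pos: [0.4236, -0.2643, 0.1679]
tcp_rot: [0.273, 3.13, 0.001]
wrist_force: [0.1, 0.2, -3.2]
width: 0.172
grip_force: 61.6
```

Request:
drive_tool(
  rows=[
    [0,0,0,0,0,0.018,0],
    [0,0,0,0,0,0.012,0],
    [0,0,0,0,0,0.008,0],
    [0,0,0,0,0,0,0],
    [0,0,0,0,0,0,0],
    [0,0,0,0,0,0,0],
    [0,0,0,0,0,0,0],
  ],
)

```text
time: 29.13
tool_pos: [0.4246, -0.2667, 0.1327]
tcp_rot: [0.275, 3.127, -0.002]
wrist_force: [-0.1, -1.4, -2.5]
width: 0.179
grip_force: 61.5
```

```bash
cat > st.py <<'E'
from h import *
from scipy.spatial.transform import Rotation as R
s=status.read_state();M=R.from_rotvec(s["tcp_rot"]).as_matrix();p=s["tool_pos"]
print(p.round(4),s["wrist_force"].round(1),s["time"],"yaw",np.degrees(np.arctan2(-M[1,0],-M[0,0])).round(2))
print("to (.4251,-.2655,.1301):",(M.T@(np.array([.4251,-.2655,.1301])-p)).round(4))
print("to (.4985,-.2794,.1301):",(M.T@(np.array([.4985,-.2794,.1301])-p)).round(4))
E
python3 st.py
```

```text
[ 0.4246 -0.2667  0.1327] [-0.1 -1.4 -2.5] 29.1333 yaw -10.03
to (.4251,-.2655,.1301): [-0.0003  0.0013  0.0026]
to (.4985,-.2794,.1301): [-0.075   0.0004  0.0028]
```

Request:
drive_tool(
  rows=[
    [0,0,0,-0.004,0.0012,0.0022,0],
    [0,0,0,-0.01,-0.0002,0,0],
    [0,0,0,-0.01,-0.0002,0,0],
    [0,0,0,-0.01,-0.0002,0,0],
    [0,0,0,0,0,0,0],
    [0,0,0,0,0,0,0],
  ],
)

```text
time: 29.63
tool_pos: [0.458, -0.2717, 0.129]
tcp_rot: [-0.274, -3.13, 0.0]
wrist_force: [0.2, 0.3, -1.9]
width: 0.181
grip_force: 61.5
```

Request:
drive_tool(
  rows=[
    [0,0,0,-0.007,-0.0001,0,0],
    [0,0,0,-0.007,-0.0001,0,0],
    [0,0,0,0,0,0,0],
    [0,0,0,0,0,0,0],
  ],
)

```text
time: 29.97
tool_pos: [0.4712, -0.2742, 0.129]
tcp_rot: [-0.275, -3.13, 0.0]
wrist_force: [-0.9, 0.7, -1.9]
width: 0.178
grip_force: 61.5
```

```bash
python3 st.py
```

```text
[ 0.4712 -0.2742  0.129 ] [-0.9  0.7 -1.9] 29.9667 yaw -10.03
to (.4251,-.2655,.1301): [ 0.0469  0.0005 -0.0011]
to (.4985,-.2794,.1301): [-0.0278 -0.0004 -0.0011]
```

Request:
drive_tool(
  rows=[
    [0,0,0,-0.006,-0.0001,-0.0005,0],
    [0,0,0,-0.007,-0.0001,0,0],
    [0,0,0,0,0,0,0],
  ],
)

```text
time: 30.22
tool_pos: [0.4851, -0.2771, 0.1299]
tcp_rot: [0.275, 3.128, -0.001]
wrist_force: [0.4, -0.5, -1.8]
width: 0.181
grip_force: 61.5
```

Request:
drive_tool(
  rows=[
    [0,0,0,-0.006,-0.0001,0,0],
    [0,0,0,-0.006,-0.0001,0,0],
    [0,0,0,-0.0015,0,0,0],
    [0,0,0,0,0,0,0],
    [0,0,0,0,0,0,0],
  ],
)

```text
time: 30.63
tool_pos: [0.4969, -0.2791, 0.1294]
tcp_rot: [-0.275, -3.129, 0.0]
wrist_force: [-0.2, 0.0, -2.6]
width: 0.179
grip_force: 61.5
```

```bash
python3 st.py
```

```text
[ 0.4969 -0.2791  0.1294] [-0.2  0.  -2.6] 30.6333 yaw -10.03
to (.4251,-.2655,.1301): [ 0.0731  0.0009 -0.0007]
to (.4985,-.2794,.1301): [-0.0016  0.     -0.0007]
```

Request:
drive_tool(
  rows=[
    [0,0,0,-0.001,-0.001,0.0015,0],
    [0,0,0,0,0,0.0015,0],
    [0,0,0,0,0,0.0012,0],
    [0,0,0,0,0,0,0],
    [0,0,0,0,0,0,0],
  ],
)

```text
time: 31.05
tool_pos: [0.4974, -0.2802, 0.1251]
tcp_rot: [-0.275, -3.129, -0.0]
wrist_force: [-0.5, -0.2, -2.7]
width: 0.178
grip_force: 61.5
```

```bash
python3 st.py
```

```text
[ 0.4974 -0.2802  0.1251] [-0.5 -0.2 -2.7] 31.05 yaw -10.05
to (.4251,-.2655,.1301): [ 0.0738  0.0018 -0.005 ]
to (.4985,-.2794,.1301): [-0.0009  0.001  -0.005 ]
```

Request:
drive_tool(
  rows=[
    [0,0,0,0,0,0.0007,0],
    [0,0,0,0,0,0.0006,0],
    [0,0,0,0,0,0,0],
  ],
)

```text
time: 31.3
tool_pos: [0.4976, -0.2803, 0.1248]
tcp_rot: [-0.275, -3.129, 0.0]
wrist_force: [-1.8, 1.9, 5.7]
width: 0.178
grip_force: 62.3
```

Request:
drive_tool(
  rows=[
    [0,0,0,0,0,-0.0009,0],
    [0,0,0,0,0,0,0],
    [0,0,0,0,0,0,0.3],
    [0,0,0,0,0,0,0.4],
    [0,0,0,0,0,0,0.6],
    [0,0,0,0,0,0,0.8],
    [0,0,0,0,0,0,0.8],
    [0,0,0,0,0,0,0.8],
  ],
  force=20,
)

```text
time: 31.97
tool_pos: [0.4977, -0.2803, 0.1249]
tcp_rot: [0.275, 3.129, -0.0]
wrist_force: [0.1, 0.3, -0.2]
width: 0.801
grip_force: 0.0
```

Request:
drive_tool(
  rows=[
    [0,0,0,0,0,-0.004,0.8],
    [0,0,0,0,0,-0.008,0.8],
    [0,0,0,0,0,-0.015,0.8],
    [0,0,0,0,0,-0.02,0.8],
    [0,0,0,0,0,-0.02,0.8],
    [0,0,0,0,0,-0.02,0.8],
    [0,0,0,0,0,-0.02,0.8],
    [0,0,0,0,0,-0.02,0.8],
  ],
)

```text
time: 32.63
tool_pos: [0.4977, -0.2803, 0.2539]
tcp_rot: [0.275, 3.129, -0.001]
wrist_force: [0.2, 0.8, 0.9]
width: 0.802
grip_force: 0.0
```

Request:
drive_tool(
  rows=[
    [0,0,0,0.02,0.02,-0.01,0.8],
    [0,0,0,0.01,0.03,0,0.8],
    [0,0,0,0,0.03,0,0.8],
    [0,0,0,0,0.03,0,0.8],
    [0,0,0,0,0.03,0,0.8],
    [0,0,0,0,0.03,0,0.8],
    [0,0,0,0,0,0,0.8],
    [0,0,0,0,0,0,0.8],
  ],
)

```text
time: 33.3
tool_pos: [0.4981, -0.1064, 0.2629]
tcp_rot: [0.27, 3.129, -0.001]
wrist_force: [0.0, -0.1, 0.4]
width: 0.799
grip_force: 0.0
```

```bash
cat > j.py <<'E'
from fit import *
s=read_camera("scene");t=status.read_state();print(t["tool_pos"],t["wrist_force"],t["time"])
m=big(orange(s),(394,265));print(m.sum(),fit([(s,m)],HAND,[.499,-.283,-.17]))
for n in("basket","hook_rod","label_roll","sanding_block","tape_roll"):print(n,[(round(m["score"],2),m["bbox"]) for m in masks_of(s,n)][:2])
E
python3 j.py
```

```text
[ 0.498  -0.1074  0.2627] [ 0.057  -0.0133  0.1887] 33.35
340.0 (array([ 0.4989, -0.2789,  0.0711]), np.float64(0.14356617629528046))
basket [(0.98, [157.0, 190.5, 182.0, 220.4]), (0.7, [347.4, 253.2, 431.9, 347.4])]
hook_rod [(0.61, [381.2, 249.4, 401.1, 313.7])]
label_roll [(0.56, [185.5, 232.1, 220.9, 266.3])]
sanding_block [(0.59, [366.8, 233.6, 426.1, 265.2])]
tape_roll [(0.74, [240.0, 183.3, 275.5, 211.4]), (0.36, [347.2, 256.6, 438.1, 350.8])]
```

The rod hangs within 3 mm of where it was, the basket stands in the tray, and the bystanders haven't moved. Handing in.

```bash
python3 -c "
from workcell import workorder
print(workorder.finish_job())"
```

```text
the job is handed in; nothing more can be done
None
```

The job is handed in at about 33 s: the basket stands upright and unhooked in the green tray, the rod hangs back in its slot, and the bystanders show no movement in the last image; but I viewed 12 pictures, over the limit of 10, and no score came back.

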